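# Set a reading stand's tilt and squeeze its cam lever shut

### The arm

A 6-joint arm with a two-finger parallel gripper is mounted at the origin on the work surface; the furniture and walls round the work are solid. World frame = base frame: x ahead of the robot, y to its left, z up, the work surface at z = 0. Lengths are in m, angles in degrees, forces in N, time in s.
With the tool pointing down it reaches from about 0.325 to 0.9 m from the base axis. Payload 6.1 kg.
Tool frame: the origin (TCP) lies midway between the tips of the shut fingers; the grasp point (between the pads) lies 19 mm behind it (r.hold_point_z is the distance from the TCP to the grasp point, in m); z points along the fingers, y is the line along which they close (so a half turn about z gives the same grasp; the last joint's range is limited). The gripper opens to 87 mm and grips with 3 to 60 N. Pads are 19 mm wide; open, the fingers measure 117 mm over their backs; the gripper's body (75 mm by 190 mm) begins 51 mm behind the grasp point.
Start: joints at [-73.688, 12.628, 87.462, -0, 79.91, -7.225], TCP at [0.25, -0.573, 0.223] pointing down, gripper open.
Joint ranges: [-170.65, 170.65], [-52.31, 119.04], [5.05, 147.46], [-71.25, 251.25], [11.57, 151.72], [-153.62, 153.62]. Speed limits (degrees/s): [147.25, 147.25, 172.46, 180, 180, 180].

### API

Orientations are given as [roll, pitch, yaw] about the fixed x, y, z axes, in that order (R = Rz(yaw) Ry(pitch) Rx(roll)).
In Python, from rig import r gives the robot as it stands.
- The arm moves only by the shell command python3 -m pendant 'ROWS' [OPENING] [FORCE]. ROWS is a JSON object of lists of equal length, an entry for each row: "linear": the shift along the tool's x, y, z in mm, a list of three; "turn": the turn about the tool's z in degrees. In form: {"linear": [[tx, ty, tz], ...], "turn": [turn, ...]}. A call has 1 to 10 rows; each row is the pose to reach, as a shift and turn from the pose commanded when the call began, along the tool's axes at that moment; what a row does not reach only later rows make up. A row lasts 1/8 s, in which the tool goes at most 62.5 mm and 10.7 degrees, less where a joint would pass 70% of its speed; a pose out of reach is approached as far as the arm can. A call with a gripper value outside its range is refused whole. OPENING is the finger opening in mm, from 0 to 87, set as the call begins (- or left out, the last holds). The fingers move at their own pace and stop on an object; FORCE is the grip in N (left out, the last holds). Time passes only in rows, so rows that repeat a pose let the fingers close. It gives the time, the measured TCP pose, the force, the opening and the grip force at its end, in the units of the state.
- r.state(): the state, without advancing time (a new reading comes with each control period).
- r.camera(name): name is "side" or "top"; returns (picture, depth): 420x560x3 uint8, blue, green, red; 420x560 float32, m along the optical axis (not along the pixel's ray), 0 where there is no reading.
- r.get_calibration(name): a dict with "mtx" (3x3 intrinsics, pixels), "R" (3x3) and "t" (3): a world point X has camera coordinates R X + t. Camera axes: x right, y down, z forward; pixel columns grow to the right and rows downward; lengths in m; the calibration is good to about 2 mm. A picture is of the moment at which its call begins. get_calibration takes no time and is no camera call.
- r.hand_in(): hands the job in; it is judged then, once.
The state is a dict: "time_s": time; "qpos": joint angles; "joint_velocities": joint speeds; "tau": joint torques, N m; "tool_pos": TCP position; "eef_rot": TCP orientation; "ft_force": force on the tool from outside, world axes, zero at the start; "ft_torque": the same for the moment, N m; "finger_gap": opening from 0.0 (shut) to 1.0 (fully open); "grasp_force": force on a finger pad.
Only numpy, scipy, OpenCV 4.12 (cv2) and the standard library are available. Lean on these libraries where they do the work, as an engineer would, in place of code of your own. Each camera call takes 0.05 s, during which the arm holds its last target. There are 200 camera calls.

### The job

Set the tilt of the reading stand for me: push the sliding foot of its prop leg up the rail until its pointer is level with the red marker, keeping the blue cam lever open, and hold the foot there, because the board's weight pushes it back. Without letting it slip, squeeze the lever fully shut against the black thumb rest and finish like that, still pinching lever and thumb rest between the fingers with the pointer on the marker, so that I can try a heavier book. The notebook stays on the board, and the bell, the ink bottle and the dish of clips stay where they are.

Things in the scene. Friction and masses are not known exactly. Their poses are not given: they have to be found in the camera images.
- reading_stand: Fixed wooden reading stand, 390 x 230 mm. Origin on the desk under its middle. Axes: +x along the rail from the sliding foot to the board's hinge (push this way to raise the board), z up; lever, scale and red marker on the -y side. Steel rail 20 wide, top 25 mm up, at y=0. Base slab 150 wide, 11 mm high, x -205 to 185. Everything on the stand has these axes unless it turns.
- foot: Steel sliding foot on the rail, with the thumb rest and lever on it. Origin on the desk below the middle of the push plate's rear (-x) face. Push plate: 6 thick, y -56 to 56, z 27 to 68 mm, wide enough to push with the sides of both fingers. Behind it (x -45 to 0) a saddle, y -29 to 17, up to 32 mm high: keep fingertips above that. In front of it (+x) the prop leg.
- foot_slide (a joint): Travel of the foot along +x, 0 (start, board flat) to 0.056 m (board about 35 deg up). The board's weight pushes it back to 0 with up to about 10 N at first and 3 to 5 N farther up unless it is held or the lever is shut.
- thumb_rest: Black ribbed upright plate fixed on the foot, 35 (x) x 6 (y) x 36 mm (z 30 to 66). In the foot's frame x -40 to -5, outer face at y +9 mm. Origin under its middle.
- lever: Blue cam lever with a ribbed paddle 35 mm long in x (foot frame x -40 to -5), facing the thumb rest. Hinged along x at y -21, z 17 mm in the foot's frame, where its origin is. Shut: paddle upright, outer face at y -13 mm, up to z 68, so lever and thumb rest together are 22 mm wide. Open 0.65 rad: its top leans out to y -46 mm at z 61, together 55 mm wide.
- lever_angle (a joint): Angle of the lever: 0 shut (over centre, it stays shut and clamps the foot to the rail), 0.7 rad fully open; starts at 0.60 to 0.68. It stays where it is left; it begins to bite on the rail below 0.6 rad. Shutting it takes up to about 12 N at the top of the paddle.
- push_face (a point): Middle of the push plate's rear face, 50 mm above the desk; +x as the stand's.
- grip_point (a point): Middle between thumb rest and shut lever, 52 mm above the desk, 22.5 mm behind the push plate's rear face: where the fingers finally pinch, closing along y.
- lever_tip (a point): Outer top edge of the lever's paddle, middle of its length.
- pointer (a point): End of the foot's pointer, a small steel tongue with a black line in the middle of the push plate's thickness, 56 mm to the -y side, 15 mm above the desk, over the white scale.
- marker_tip (a point): Tip of the red marker, a rider 9 x 13 x 14 mm on the -y edge of the base; on the pointer's line at 60 mm to the -y side. The pointer is right when it has the same x (in the stand's frame). The marker keeps its place.
- marker_slide (a joint): Where the red marker stands, on the same scale as foot_slide: the foot is on the marker when both are equal (0.020 to 0.050 m). It does not move in the job.
- board: Tilting wooden board, 215 x 230 x 10 mm, with a ledge at the hinge. Origin on the hinge, 58 mm above the desk, 165 mm along the stand's +x; the board reaches from there toward -x, its top 14 mm above the hinge line. Its free end is over 110 mm from the grip point in x and rises to 190 mm.
- notebook: Brown leather notebook, 150 x 106 x 17 mm, loose on the board. Origin at its underside, near its middle.
- bell: Brass hand bell, 62 mm across, 124 mm high, loose on the leather pad; origin under its middle.
- ink_bottle: Square ink bottle, 46 x 46 x 60 mm, loose on the leather pad; origin under its middle.
- clip_dish: Brass dish of paper clips, 64 mm across, 14 mm high, loose; origin under its middle.
Things that resemble listed ones, but are neither listed nor needed, are in the scene too. Of the things shaped like the notebook, the brown one is meant.

How it is judged (in metres and radians):
On the way, in this order (a step that is already met when the one before it is completed fails the run):
1. the pointer is held within 5 mm of the red marker, fingers on the foot, lever still open (over 0.45 rad) (x of pointer in the frame of marker_tip between -0.005 and 0.005 m and value of joint lever_angle above 0.45 rad and contact force between the fingers and foot above 0.5 N), for 0.2 s.
2. the lever is shut (under 0.06 rad) with the foot held within 5 mm of the marker (x of pointer in the frame of marker_tip between -0.005 and 0.005 m and value of joint lever_angle below 0.06 rad and contact force between the fingers and foot above 0.5 N), for 0.2 s.
At the end, for the whole second after the job is handed in: The pointer is within 5 mm of the red marker along the rail, the lever shut (under 0.06 rad), the fingers still pinch lever and thumb rest (over 3 N on each), the foot is at rest, and the notebook lies on the board (x of pointer in the frame of marker_tip between -0.005 and 0.005 m and value of joint lever_angle below 0.06 rad and contact force between the fingers and lever above 3 N and contact force between the fingers and thumb_rest above 3 N and linear speed of foot below 0.01 m/s and z of notebook in the frame of board between 0.004 and 0.03 m and x of notebook in the frame of board between -0.14 and 0 m and y of notebook in the frame of board between -0.06 and 0.06 m); the arm keeps its last pose, push and grip.
It fails at once if the lever is shut (under 0.25 rad) while the pointer is over 10 mm from the marker (value of joint lever_angle below 0.25 rad and not (x of pointer in the frame of marker_tip between -0.01 and 0.01 m)).
It fails at once if the bell, the ink bottle or the clip dish is moved over 30 mm (distance of any of bell, ink_bottle, clip_dish from where it was at the start of the episode above 0.03 m).
It also fails if it takes over 38 s, if anything falls off the work surface, if the arm or the gripper's body presses on something with over 40 N, if the wrist force passes 120 N, or if a joint passes its speed limit or range.

## Working session

There is one attempt and no reset: what is moved stays moved. The work goes in short steps, Python scripts to look and compute and a shell command to move; the robot and the scene stay as the last step left them, time stands still between calls to the robot, and variables do not carry over. Pictures are saved under pics/ and viewed, at most 10 in all, crops included, and the job is handed in when it is done.

```bash
mkdir -p pics
python3 - <<'E'
from rig import r
import cv2, numpy as np
for n in("top","side"):
    p,d=r.camera(n); cv2.imwrite(f"pics/{n}0.png",p); np.save(f"pics/{n}0.npy",d)
    c=r.get_calibration(n); print(n,c)
print(r.state(), r.hold_point_z)
E
```

```text
top {'mtx': array([[396.6388065 ,   0.        , 279.76502001],
       [  0.        , 396.6388065 , 215.37658791],
       [  0.        ,   0.        ,   1.        ]]), 'R': array([[ 0.01089607, -0.99991972,  0.00646746],
       [-0.98316211, -0.01189289, -0.1823481 ],
       [ 0.18241038, -0.00437168, -0.98321277]]), 't': array([-0.06382923,  0.59906135,  1.10262169])}
side {'mtx': array([[444.76309933,   0.        , 276.86595071],
       [  0.        , 444.76309933, 210.71432611],
       [  0.        ,   0.        ,   1.        ]]), 'R': array([[-0.87155602, -0.48986527,  0.02054561],
       [-0.240611  ,  0.39082585, -0.88846019],
       [ 0.42719604, -0.77928632, -0.45849359]]), 't': array([0.47866243, 0.24171135, 0.98350359])}
{'time_s': 0.1, 'qpos': array([-7.36890426e+01,  1.26712088e+01,  8.75196890e+01, -1.55261445e-03,
        7.99123004e+01, -7.22385703e+00]), 'joint_velocities': array([ 0.0257303 , -0.016505  , -0.18897399,  0.07872151, -0.00183554,
        0.07597861]), 'tau': array([ 4.42015707e-04, -4.95946920e+01, -3.88516796e+01,  7.00931763e-02,
        5.15664532e-02, -3.97151462e-05]), 'tool_pos': array([ 0.24940265, -0.57245356,  0.22153699]), 'eef_rot': array([-1.79897429e+02, -1.14607972e-02,  2.35350775e+01]), 'ft_force': array([ 0.07287411, -0.73067859, -0.62832871]), 'ft_torque': array([-0.02183956,  0.05459191,  0.03400349]), 'grasp_force': 0.0, 'finger_gap': 1.0017233518513207} 0.0187
```

View pics/top0.png

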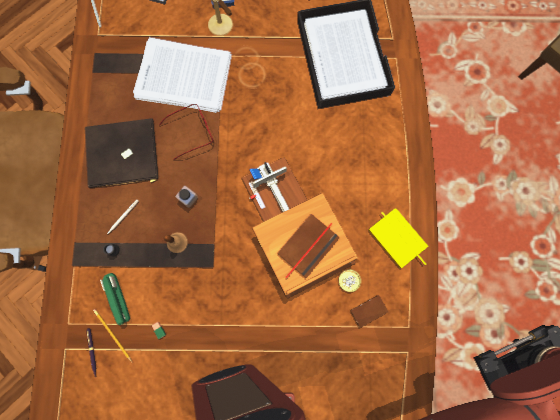

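View pics/side0.png

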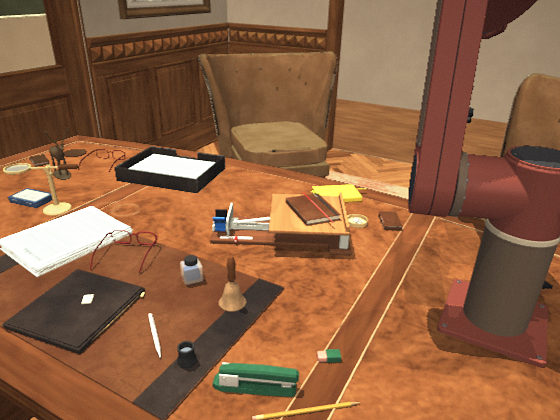

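The top view shows the stand's foot at about (268,178), with the board running down and to the right to (305,240). The brown notebook is on the board at (308,245); the separate brown pad at (368,310) lies on the desk, so it's not the one meant. The bell is at (176,243), the ink bottle at (186,197) and the clip dish at (348,281). Next I'll enlarge the foot in both views.

```bash
python3 - <<'E'
import cv2, numpy as np
a=cv2.imread("pics/top0.png")[150:215,235:305]; b=cv2.imread("pics/side0.png")[195:255,205:275]
f=lambda x:cv2.resize(x,(395,int(x.shape[0]*395/x.shape[1])),interpolation=cv2.INTER_CUBIC)
a,b=f(a),f(b); h=min(len(a),len(b)); cv2.imwrite("pics/crop0.png",np.hstack([a[:h],b[:h]]))
E
cat > h.py <<'E'
from rig import r
import numpy as np, cv2
C={n:r.get_calibration(n) for n in("top","side")}
def ray(n,uv):
    c=C[n]; R=np.array(c["R"]); o=-R.T@c["t"]
    return o, R.T@np.linalg.inv(c["mtx"])@np.array([uv[0],uv[1],1.])
def plane(n,uv,z):
    o,d=ray(n,uv); return o+d*(z-o[2])/d[2]
def proj(n,X):
    c=C[n]; p=np.array(c["mtx"])@(np.array(c["R"])@X+c["t"]); return p[:2]/p[2]
def blobs(img,lo,hi,roi,minA=3):
    x0,y0,x1,y1=roi; h=cv2.cvtColor(img[y0:y1,x0:x1],cv2.COLOR_BGR2HSV)
    m=cv2.inRange(h,np.array(lo),np.array(hi)); n,l,s,c=cv2.connectedComponentsWithStats(m)
    return [(s[i,4],c[i]+[x0,y0],s[i,:4]+[x0,y0,0,0]) for i in range(1,n) if s[i,4]>=minA]
E
python3 - <<'E'
from h import *
t=cv2.imread("pics/top0.png"); s=cv2.imread("pics/side0.png")
for n,i,roi in(("top",t,(235,150,305,215)),("side",s,(205,195,275,255))):
    for nm,lo,hi in(("blue",(95,120,60),(125,255,255)),("red1",(0,190,120),(4,255,255)),("red2",(172,150,100),(180,255,255)),("white",(0,0,190),(180,60,255))):
        for b in blobs(i,lo,hi,roi): print(n,nm,b[0],b[1].round(1),b[2])
# board corners: light wood quad in the top view from depth
d=np.load("pics/top0.npy"); 
c=C["top"];R=np.array(c["R"]);K=np.array(c["mtx"])
v,u=np.mgrid[0:420,0:560]; P=np.stack([(u-K[0,2])/K[0,0]*d,(v-K[1,2])/K[1,1]*d,d],-1)
W=(P-c["t"])@R
np.save("pics/W.npy",W)
m=((W[...,2]>.060)&(W[...,2]<.11)).astype(np.uint8); m[:185]=0;m[310:]=0;m[:,:240]=0;m[:,370:]=0
cs=max(cv2.findContours(m,0,1)[0],key=cv2.contourArea); q=W[cs[:,0,1],cs[:,0,0],:2].astype(np.float32)
rc=cv2.minAreaRect(q); print(rc, cv2.boxPoints(rc)); print("desk z",np.median(W[150:170,300:330,2]), "brd z",np.median(W[...,2][m>0]))
E
```

```text
top blue 81 [255.4 173.3] [250 169  12  10]
top red1 5 [252.8 197.2] [251 196   4   3]
top white 147 [266.3 172. ] [253 163  33  21]
top white 199 [278.2 194.6] [267 178  22  33]
top white 114 [257.2 196.6] [249 183  16  26]
side blue 145 [219.4 223.2] [213 216  13  15]
side red1 5 [235.8 237.6] [235 236   2   4]
side white 53 [228.8 212. ] [226 203   7  20]
side white 134 [250.1 219.8] [232 217  38   6]
side white 11 [213.  226.3] [212 224   3   7]
side white 11 [263. 223.] [258 223  11   1]
side white 9 [226.7 228. ] [226 226   2   6]
side white 35 [251.2 225.4] [240 225  22   2]
side white 3 [235. 228.] [234 228   3   1]
side white 6 [264.5 229. ] [262 229   6   1]
side white 34 [226.7 236.8] [220 236  15   3]
side white 41 [244.5 237.1] [238 236  15   3]
((0.5197879076004028, -0.1274566352367401), (0.21567977964878082, 0.2293037474155426), 27.435497283935547) [[ 0.37125096 -0.07538685]
 [ 0.47690257 -0.27890083]
 [ 0.6683248  -0.17952642]
 [ 0.5626732   0.02398756]]
desk z -0.0008135756777123129 brd z 0.07278455928023596
```

View pics/crop0.png

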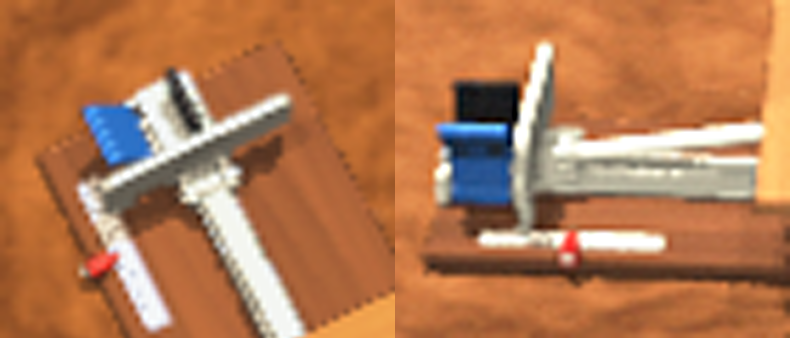

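The crop shows the blue lever open on the left of the foot, the black thumb rest on the right and the plate beside them. The red marker is at about top (252.8,197.2) and side (235.8,237). The board rectangle measures 216 x 229 mm, which matches the given size. Next I'll locate the plate, pointer and marker in the stand frame.

```bash
cat >> h.py <<'E'
yaw=np.radians(27.435-180)
ex=np.array([np.cos(yaw),np.sin(yaw),0]); ey=np.array([-ex[1],ex[0],0]); O=np.array([.5198,-.1275,0])-.0575*ex
def S(X): X=np.asarray(X)-O; return np.array([X@ex,X@ey,X[...,2]]).T*1000
def Wd(p): p=np.array(p)/1000; return O+p[0]*ex+p[1]*ey+[0,0,p[2]]
E
python3 - <<'E'
from h import *
W=np.load("pics/W.npy"); P=S(W[150:215,235:305].reshape(-1,3)); 
P=P[(np.abs(P[:,1])<75)&(P[:,0]<-55)&(P[:,0]>-230)]
for lo,hi in((64,75),(55,64),(40,55)):
    Q=P[(P[:,2]>lo)&(P[:,2]<hi)]; print(lo,hi,len(Q)); print(Q[np.argsort(Q[:,1])].round(0).astype(int).tolist()[:60])
B=P[(P[:,2]>7)&(P[:,2]<14)]; print("base x,y min max",np.percentile(B,[1,99],axis=0).round(1))
print("marker top@z10",S(plane("top",(252.8,197.2),.012)),"side",S(plane("side",(235.8,237.6),.012)))
t=cv2.imread("pics/top0.png"); s=cv2.imread("pics/side0.png")
for n,i,roi in(("top",t,(240,185,265,210)),("side",s,(225,228,250,248))):
    x0,y0,x1,y1=roi; q=i[y0:y1,x0:x1].astype(int); m=(q[...,2]>1.9*q[...,1])&(q[...,2]>2.6*q[...,0])&(q[...,2]>120)&(np.abs(q[...,1]-q[...,0])<35)
    ys,xs=np.nonzero(m); print(n,len(xs),sorted(zip((xs+x0).tolist(),(ys+y0).tolist())))
E
```

```text
64 75 97
[[-163, -55, 65], [-168, -52, 67], [-165, -51, 64], [-170, -48, 66], [-166, -47, 66], [-202, -45, 70], [-196, -45, 66], [-183, -45, 64], [-191, -44, 69], [-204, -44, 70], [-165, -44, 65], [-179, -44, 64], [-185, -44, 64], [-166, -43, 70], [-194, -43, 66], [-208, -42, 67], [-176, -41, 68], [-191, -41, 65], [-205, -41, 64], [-166, -40, 67], [-187, -40, 65], [-168, -39, 70], [-189, -39, 65], [-203, -38, 66], [-185, -37, 67], [-179, -37, 64], [-167, -36, 67], [-169, -35, 69], [-166, -34, 66], [-168, -33, 70], [-164, -31, 70], [-167, -30, 69], [-166, -27, 66], [-169, -25, 65], [-165, -24, 66], [-168, -23, 66], [-170, -22, 67], [-165, -21, 69], [-168, -19, 70], [-169, -15, 70], [-166, -14, 67], [-168, -13, 69], [-166, -10, 72], [-166, -7, 68], [-169, -6, 68], [-165, -4, 65], [-167, -3, 68], [-166, -1, 68], [-169, 1, 68], [-165, 2, 67], [-199, 3, 65], [-193, 3, 64], [-206, 3, 65], [-167, 3, 70], [-189, 4, 65], [-202, 4, 65], [-177, 5, 68], [-184, 5, 67], [-191, 5, 67], [-198, 5, 67]]
55 64 84
[[-169, -56, 59], [-167, -53, 62], [-168, -49, 62], [-165, -48, 58], [-208, -46, 62], [-16
[... 1759 characters left out ...]
-178, -22, 43], [-165, -22, 41], [-199, -22, 43], [-185, -22, 41], [-192, -22, 42], [-206, -22, 41], [-181, -21, 41], [-165, -18, 45], [-165, -15, 51], [-164, -13, 40], [-165, -12, 45]]
base x,y min max [[-211.9  -73.4    7.1]
 [ -61.2   72.8   13.8]]
marker top@z10 [-140.48316761  -70.00738676   12.        ] side [-144.7113946   -57.51414936   12.        ]
top 16 [(250, 196), (250, 197), (251, 195), (251, 196), (251, 197), (251, 198), (252, 195), (252, 196), (252, 197), (252, 198), (253, 195), (253, 196), (253, 197), (254, 196), (254, 197), (255, 195)]
side 11 [(234, 239), (235, 237), (235, 238), (235, 239), (236, 236), (236, 237), (236, 238), (236, 239), (237, 239), (237, 240), (237, 241)]
```

```bash
cat >> h.py <<'E'
def tri(a,b):
    o1,d1=ray("top",a);o2,d2=ray("side",b); A=np.stack([d1,-d2],1); k=np.linalg.lstsq(A,o2-o1,rcond=None)[0]
    p,q=o1+k[0]*d1,o2+k[1]*d2; return (p+q)/2,np.linalg.norm(p-q)*1000
E
python3 - <<'E'
from h import *
W=np.load("pics/W.npy"); P=S(W[150:215,235:305].reshape(-1,3))
pl=P[(P[:,2]>42)&(P[:,2]<80)&(P[:,0]>-172)&(P[:,0]<-158)&(abs(P[:,1])<75)]; print("plate",len(pl),pl.min(0),pl.max(0),np.median(pl,0))
print("top edge x", np.percentile(pl[pl[:,2]>64][:,0],[5,50,95]))
# plate tilt check
k=pl[pl[:,2]>60]; print("slope deg",np.degrees(np.polyfit(k[:,1],k[:,0],1)[0]))
tr=P[(P[:,2]>50)&(P[:,2]<75)&(P[:,0]<-174)&(P[:,0]>-215)]; 
a=tr[tr[:,1]>-15]; b=tr[tr[:,1]<-15]
print("rest",a.min(0),a.max(0),np.median(a,0)); print("lever",b.min(0),b.max(0))
X,e=tri((252,196.7),(236,238)); print("marker",S(X),e)
for z in(8,11,14,17): print(z,S(plane("top",(252,196.7),z/1000)),S(plane("side",(236,238),z/1000)))
st=r.state(); print("tool in stand",S(st["tool_pos"]), st["eef_rot"])
E
```

```text
plate 149 [-171.45724726  -56.33917096   42.00597932] [-162.93156648   55.77785137   72.38378575] [-165.32294353   -0.92981763   62.8109914 ]
top edge x [-169.35789493 -166.75956866 -163.96083914]
slope deg 0.20022708546305176
rest [-209.77190497    2.18783625   52.57476267] [-175.16778171    8.61701878   68.2667695 ] [-191.9295776     4.57284806   63.69118574]
lever [-208.22960496  -46.09696869   50.28577821] [-175.77706596  -28.15742491   69.94629089]
marker [-141.82329244  -71.82703201   19.17927628] 1.0660493898123995
8 [-143.94439802  -71.31043021    8.        ] [-144.7533623   -52.99762019    8.        ]
11 [-143.22814932  -71.45282587   11.        ] [-144.1132639  -57.9929135   11.       ]
14 [-142.51190061  -71.59522154   14.        ] [-143.47316551  -62.98820682   14.        ]
17 [-141.79565191  -71.7376172    17.        ] [-142.83306711  -67.98350014   17.        ]
tool in stand [502.49568049 270.32803315 221.53699451] [-1.79897429e+02 -1.14607972e-02  2.35350775e+01]
```

```bash
cat >> h.py <<'E'
from scipy.spatial.transform import Rotation as Ro
def need(p,show=True):
    st=r.state(); R=Ro.from_euler("xyz",st["eef_rot"],degrees=True).as_matrix()
    d=R.T@(Wd(p)-st["tool_pos"])*1000
    print("t",round(st["time_s"],2),"stand",S(st["tool_pos"]).round(1),"need",d.round(1),"yaw err",round(27.435-st["eef_rot"][2],2),"F stand",(np.array(st["ft_force"])@np.stack([ex,ey,[0,0,1]],1)).round(1),"gap",round(st["finger_gap"]*87,1),"gf",st["grasp_force"])
E
python3 -c "
from h import *
need([-189,-10,120])"
```

```text
t 0.1 stand [502.5 270.3 221.5] need [ 670.8 -326.5  102.3] yaw err 3.9 F stand [ 0.3  0.7 -0.6] gap 87.1 gf 0.0
```

```bash
python3 -m pendant '{"linear": [[60,-30,0],[120,-59,0],[175,-86,0],[230,-113,0],[285,-140,0],[340,-167,0],[395,-193,0],[450,-219,0],[505,-246,0],[560,-273,0]], "turn": [-1,-2,-3,-3.9,-3.9,-3.9,-3.9,-3.9,-3.9,-3.9]}' 87 30; python3 -c "
from h import *
need([-189,-10,120])"
```

```text
time_s: 1.35
tool_pos: [0.6548, -0.0973, 0.222]
eef_rot: [-180.0, 0.0, 27.4]
ft_force: [0.7, -0.2, -0.2]
finger_gap: 1.005
grasp_force: 0.0
t 1.35 stand [-76.3  35.4 222. ] need [112.8 -45.3 102. ] yaw err -0.01 F stand [-0.5  0.5 -0.2] gap 87.4 gf 0.0
```

```bash
python3 -m pendant '{"linear": [[40,-20,10],[80,-40,20],[113,-45,40],[113,-45,70],[113,-45,102],[113,-45,102],[113,-45,102]], "turn": [0,0,0,0,0,0,0]}'
python3 - <<'E'
from h import *
need([-189,-10,37])
p,d=r.camera("top"); q,_=r.camera("side")
f=lambda x:cv2.resize(x,(395,380),interpolation=cv2.INTER_CUBIC)
cv2.imwrite("pics/c1.png",np.hstack([f(p[140:230,220:315]),f(q[175:255,190:273])]))
E
```

```text
time_s: 2.22
tool_pos: [0.734, -0.0072, 0.1216]
eef_rot: [180.0, -0.0, 27.4]
ft_force: [0.6, 0.0, 0.7]
finger_gap: 1.002
grasp_force: 0.0
t 2.23 stand [-188.    -8.1  121.6] need [ 0.9 -2.  84.6] yaw err 0.01 F stand [-0.5  0.3  0.7] gap 87.2 gf 0.0
```

View pics/c1.png

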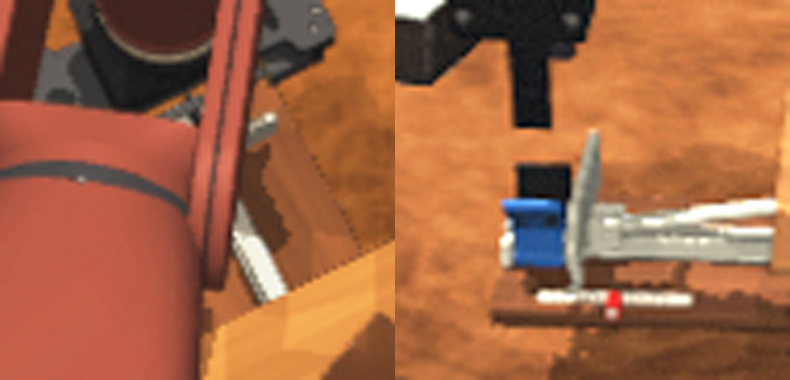

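The gripper is above the foot. In the side crop the pads are just behind the plate, and the marker at (613,303) and the scale stay visible. Next: lower slowly, straddling lever and rest.

```bash
python3 -m pendant '{"linear": [[1,-2,20],[1,-2,40],[1,-2,55],[1,-2,68],[1,-2,78],[1,-2,84],[1,-2,84],[1,-2,84]], "turn": [0,0,0,0,0,0,0,0]}'; python3 -c "
from h import *
need([-176,-10,37])"
```

```text
time_s: 3.32
tool_pos: [0.734, -0.0049, 0.0373]
eef_rot: [180.0, -0.1, 27.4]
ft_force: [-0.8, 0.5, 0.4]
finger_gap: 1.001
grasp_force: 0.0
t 3.33 stand [-189.1  -10.1   37.3] need [-13.1   0.1   0.3] yaw err -0.0 F stand [ 0.5 -0.8  0.4] gap 87.1 gf 0.0
```

```bash
python3 -m pendant '{"linear": [[-5,0,0],[-9,0,0],[-12,0,0],[-15,0,0],[-18,0,0],[-21,0,0],[-24,0,0],[-24,0,0],[-24,0,0]], "turn": [0,0,0,0,0,0,0,0,0]}'
python3 - <<'E'
from h import *
need([-155,-10,37])
q,_=r.camera("side"); cv2.imwrite("pics/s2raw.png",q)
cv2.imwrite("pics/s2.png",cv2.resize(q[195:255,205:285],(800,600),interpolation=cv2.INTER_CUBIC))
E
```

```text
time_s: 4.45
tool_pos: [0.7132, -0.0156, 0.0373]
eef_rot: [179.9, -0.2, 27.5]
ft_force: [4.9, 1.1, -2.0]
finger_gap: 1.0
grasp_force: 2.5
t 4.45 stand [-165.7  -10.2   37.3] need [-10.7   0.2   0.2] yaw err -0.02 F stand [-4.9  1.2 -2. ] gap 87.0 gf 2.5328220147639513
```

View pics/s2.png

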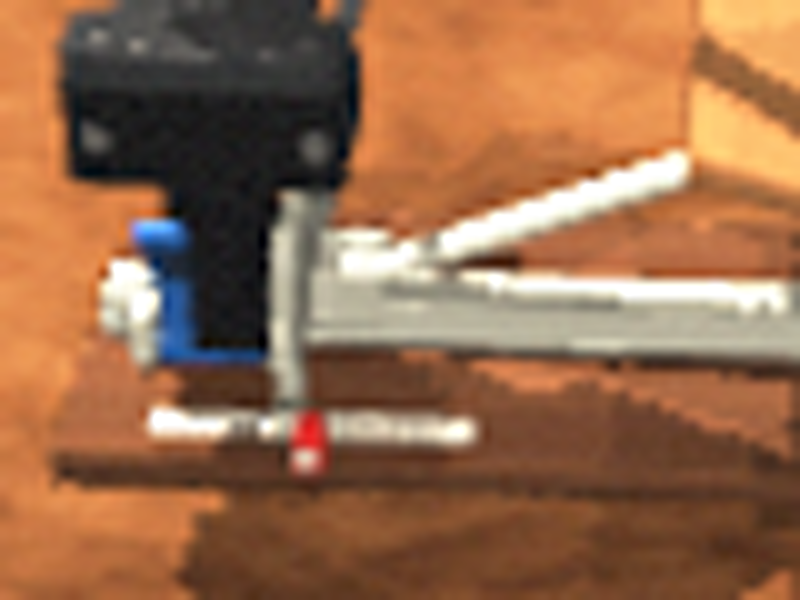

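In the crop the pointer is at about (290,405) and the marker at (311,430), so the pointer is about 2 px short. I'll convert that to millimetres.

Run:
```python
from h import *
for x in(-170,-145,-142.5,-140): print(x,"ptr",proj("side",Wd([x,-56,15])).round(1),"mk tip",proj("side",Wd([x,-60,15])).round(1),"mk mid",proj("side",Wd([x,-67,12])).round(1))
for z in(30,40,60): print(z,[proj("side",Wd([x,-56,z])).round(1).tolist() for x in(-170,-164,-156,-150)])
a=cv2.imread("pics/side0.png");b=cv2.imread("pics/s2raw.png")
for i in (a,b):
    g=cv2.cvtColor(i,cv2.COLOR_BGR2GRAY); h=cv2.cvtColor(i,cv2.COLOR_BGR2HSV)[...,1]
    for v in (224,227,230,232,234,236): print(v,h[v,220:245].tolist())
    print()
```

```text
-170 ptr [226.9 236.1] mk tip [226.7 236.8] mk mid [226.4 239. ]
-145 ptr [235.7 236.4] mk tip [235.6 237.1] mk mid [235.3 239.3]
-142.5 ptr [236.6 236.4] mk tip [236.5 237.2] mk mid [236.2 239.4]
-140 ptr [237.5 236.5] mk tip [237.3 237.2] mk mid [237.1 239.4]
30 [[226.7, 231.5], [228.9, 231.6], [231.7, 231.7], [233.8, 231.7]]
40 [[226.6, 228.4], [228.8, 228.4], [231.6, 228.5], [233.8, 228.6]]
60 [[226.4, 222.1], [228.5, 222.2], [231.4, 222.3], [233.6, 222.3]]
224 [185, 180, 184, 186, 195, 40, 38, 42, 36, 35, 41, 38, 40, 38, 39, 38, 35, 34, 36, 38, 41, 42, 38, 38, 38]
227 [186, 184, 179, 184, 202, 61, 36, 38, 37, 37, 35, 39, 38, 37, 38, 37, 35, 37, 37, 38, 38, 38, 39, 35, 36]
230 [197, 187, 195, 200, 201, 97, 40, 38, 37, 63, 145, 144, 147, 163, 162, 159, 157, 152, 156, 162, 164, 160, 160, 157, 154]
232 [156, 150, 162, 171, 178, 161, 84, 42, 35, 60, 141, 149, 145, 150, 145, 157, 157, 157, 162, 160, 157, 158, 156, 156, 157]
234 [160, 160, 163, 156, 162, 164, 144, 47, 40, 78, 168, 155, 158, 160, 158, 161, 156, 158, 160, 159, 161, 159, 158, 161, 159]
236 [56, 46, 53, 53, 56, 55, 52, 48, 46, 49, 50, 48, 45, 39, 50, 116, 196, 91, 8, 22, 16, 0, 0, 24, 50]

224 [27, 160, 189, 166, 144, 47, 23, 36, 26, 20, 23, 20, 41, 36, 39, 32, 38, 37, 38, 38, 39, 39, 39, 36, 35]
227 [8, 158, 188, 186, 164, 19, 38, 9, 46, 31, 28, 27, 40, 39, 36, 33, 35, 34, 38, 38, 36, 33, 39, 37, 38]
230 [11, 173, 206, 193, 189, 190, 194, 189, 191, 191, 194, 102, 37, 39, 28, 73, 149, 161, 146, 164, 148, 148, 153, 143, 140]
232 [158, 167, 165, 169, 156, 159, 172, 157, 157, 152, 159, 145, 66, 43, 33, 70, 152, 145, 143, 152, 150, 142, 148, 151, 142]
234 [159, 164, 162, 160, 145, 155, 151, 172, 149, 157, 142, 160, 86, 43, 39, 84, 158, 160, 146, 149, 153, 156, 146, 150, 138]
236 [0, 0, 7, 51, 52, 50, 51, 53, 47, 47, 47, 42, 47, 36, 84, 158, 200, 108, 58, 60, 60, 61, 61, 74, 82]
```

```bash
python3 -m pendant '{"linear": [[-3,0,0],[-5,0,0],[-6.5,0,0],[-6.5,0,0],[-6.5,0,0]], "turn": [0,0,0,0,0]}'
python3 - <<'E'
from h import *
need([-159,-10,37])
q,_=r.camera("side"); cv2.imwrite("pics/s3raw.png",q)
h=cv2.cvtColor(q,cv2.COLOR_BGR2HSV)[...,1]
for v in (232,233,234,235,236,237,238,239): print(v,h[v,225:245].tolist(), q[v,232:240,2].tolist())
cv2.imwrite("pics/s3.png",cv2.resize(q[195:255,205:285],(800,600),interpolation=cv2.INTER_CUBIC))
E
```

```text
time_s: 5.12
tool_pos: [0.707, -0.0188, 0.0372]
eef_rot: [180.0, -0.1, 27.4]
ft_force: [4.9, 1.7, 1.3]
finger_gap: 0.998
grasp_force: 2.3
t 5.12 stand [-158.7  -10.2   37.2] need [0.3 0.2 0.2] yaw err -0.01 F stand [-5.1  0.7  1.3] gap 86.8 gf 2.325428850017488
232 [168, 155, 166, 162, 159, 145, 140, 135, 153, 90, 38, 36, 52, 128, 152, 151, 160, 147, 143, 158] [83, 80, 105, 154, 190, 147, 100, 99]
233 [155, 150, 146, 157, 157, 157, 152, 159, 139, 154, 40, 35, 49, 120, 159, 154, 151, 157, 137, 150] [85, 86, 78, 164, 199, 145, 104, 101]
234 [159, 150, 147, 161, 138, 141, 138, 165, 144, 163, 40, 34, 55, 144, 146, 143, 149, 146, 150, 148] [82, 85, 80, 165, 195, 145, 99, 105]
235 [105, 98, 118, 144, 154, 169, 162, 175, 152, 145, 35, 30, 62, 171, 163, 155, 163, 163, 160, 145] [67, 74, 58, 113, 153, 120, 85, 89]
236 [37, 52, 55, 50, 48, 46, 46, 46, 43, 87, 138, 146, 109, 59, 65, 65, 60, 60, 71, 83] [166, 179, 170, 137, 184, 161, 161, 153]
237 [1, 0, 1, 15, 46, 39, 44, 38, 38, 101, 197, 203, 124, 46, 46, 46, 45, 48, 49, 47] [154, 174, 180, 180, 212, 175, 201, 195]
238 [80, 74, 80, 83, 80, 76, 70, 63, 55, 156, 212, 214, 163, 59, 48, 54, 57, 55, 53, 56] [146, 144, 198, 227, 230, 181, 186, 174]
239 [161, 152, 157, 155, 144, 143, 113, 110, 100, 183, 189, 203, 195, 101, 99, 97, 91, 93, 91, 94] [93, 79, 173, 214, 222, 158, 114, 108]
```

View pics/s3.png

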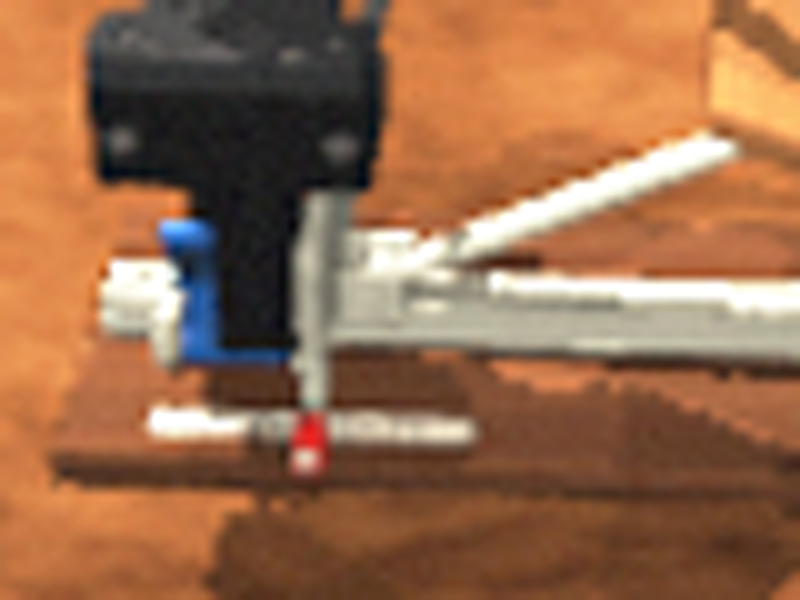

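The pointer and marker columns coincide (both about 236 px). The board is up and the lever is still open. I'll hold briefly, then close in stages while centring the fingers on the final pinch at y=-2.

```bash
python3 -m pendant '{"linear": [[0,0,0],[0,0,0],[0,0,0]], "turn": [0,0,0]}' && python3 -m pendant '{"linear": [[0,2,0],[0,4,0],[0,6,0],[0,8,0],[0,8,0],[0,8,0]], "turn": [0,0,0,0,0,0]}' 55 40
python3 - <<'E'
from h import *
need([-159,-2,37])
q,_=r.camera("side"); cv2.imwrite("pics/s4raw.png",q)
h=cv2.cvtColor(q,cv2.COLOR_BGR2HSV)[...,1]
for v in (233,234,237): print(v,h[v,225:245].tolist())
E
```

```text
time_s: 5.55
tool_pos: [0.7068, -0.019, 0.037]
eef_rot: [180.0, -0.0, 27.4]
ft_force: [4.6, 2.4, 3.2]
finger_gap: 1.003
grasp_force: 2.3
time_s: 6.3
tool_pos: [0.7093, -0.0255, 0.0359]
eef_rot: [-179.9, 0.1, 27.4]
ft_force: [0.7, 4.7, 1.5]
finger_gap: 0.634
grasp_force: 2.8
t 6.3 stand [-157.6   -3.2   35.9] need [ 1.4  1.2 -1.1] yaw err 0.01 F stand [-2.8 -3.8  1.5] gap 55.2 gf 2.8421599231660366
233 [162, 162, 151, 147, 137, 159, 153, 139, 151, 158, 74, 38, 28, 81, 153, 158, 147, 145, 145, 145]
234 [164, 162, 166, 159, 156, 144, 163, 146, 146, 160, 81, 42, 44, 96, 154, 150, 153, 148, 150, 150]
237 [0, 0, 17, 17, 28, 48, 42, 43, 35, 125, 200, 202, 129, 46, 45, 48, 48, 47, 47, 48]
```

```bash
python3 -m pendant '{"linear": [[0.5,1,-1],[0.8,1,-1],[0.8,1,-1],[0.8,1,-1]], "turn": [0,0,0,0]}' 36 40
python3 - <<'E'
from h import *
need([-159,-2,37])
q,_=r.camera("side"); cv2.imwrite("pics/s5raw.png",q)
h=cv2.cvtColor(q,cv2.COLOR_BGR2HSV)[...,1]
for v in (233,234,237): print(v,h[v,225:245].tolist())
E
```

```text
time_s: 6.85
tool_pos: [0.7112, -0.0268, 0.0374]
eef_rot: [180.0, 0.0, 27.4]
ft_force: [1.1, 3.3, 1.0]
finger_gap: 0.418
grasp_force: 1.5
t 6.85 stand [-158.8   -1.1   37.4] need [ 0.2 -0.9  0.4] yaw err 0.0 F stand [-2.5 -2.4  1. ] gap 36.4 gf 1.4940607840776465
233 [161, 161, 156, 154, 155, 152, 155, 157, 142, 166, 44, 35, 46, 124, 158, 150, 136, 150, 143, 153]
234 [164, 162, 165, 159, 155, 159, 161, 142, 155, 166, 39, 36, 52, 145, 154, 148, 153, 151, 149, 159]
237 [0, 0, 27, 44, 37, 40, 45, 42, 35, 127, 210, 208, 141, 44, 42, 48, 48, 50, 49, 47]
```

Back on the marker, so I'll squeeze shut.

```bash
python3 -m pendant '{"linear": [[0,-0.5,0],[0,-0.5,0],[0,-0.5,0],[0,-0.5,0],[0,-0.5,0],[0,-0.5,0]], "turn": [0,0,0,0,0,0]}' 0 40
python3 - <<'E'
from h import *
need([-159,-2,37])
q,_=r.camera("side"); cv2.imwrite("pics/s6raw.png",q)
h=cv2.cvtColor(q,cv2.COLOR_BGR2HSV)[...,1]
for v in (233,234,237): print(v,h[v,225:245].tolist())
cv2.imwrite("pics/s6.png",cv2.resize(q[195:255,205:285],(800,600),interpolation=cv2.INTER_CUBIC))
E
```

```text
time_s: 7.65
tool_pos: [0.7118, -0.0272, 0.0372]
eef_rot: [179.9, -0.0, 27.4]
ft_force: [4.8, -1.3, -4.8]
finger_gap: 0.236
grasp_force: 40.5
t 7.65 stand [-159.1   -0.6   37.2] need [-0.1 -1.4  0.2] yaw err 0.02 F stand [-3.7  3.4 -4.8] gap 20.5 gf 40.48882241710089
233 [157, 160, 163, 157, 158, 160, 147, 147, 159, 165, 35, 33, 51, 139, 157, 151, 153, 139, 150, 146]
234 [161, 163, 161, 159, 160, 145, 148, 146, 144, 158, 40, 34, 57, 142, 153, 162, 145, 149, 153, 143]
237 [0, 0, 27, 44, 44, 40, 45, 40, 36, 129, 204, 208, 147, 43, 46, 45, 46, 45, 47, 48]
```

View pics/s6.png

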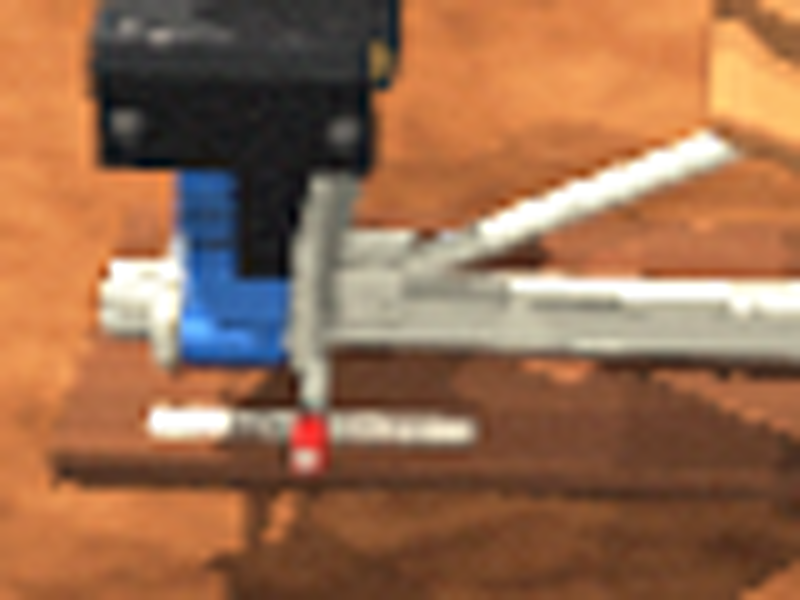

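The lever is upright against the rest, the pads grip at 40 N with a gap of about 21 mm, and the pointer is still above the marker (crop 311,410). I'll hold a little longer and check everything once in the top view.

```bash
python3 -m pendant '{"linear": [[0,0,0],[0,0,0],[0,0,0],[0,0,0]], "turn": [0,0,0,0]}'
python3 - <<'E'
from h import *
need([-159,-2,37])
q,_=r.camera("side"); h=cv2.cvtColor(q,cv2.COLOR_BGR2HSV)[...,1]
for v in (234,237): print(v,h[v,225:245].tolist())
cv2.imwrite("pics/s7.png",q[150:350,150:420].repeat(2,0).repeat(2,1))
E
```

```text
time_s: 8.2
tool_pos: [0.7118, -0.0272, 0.0372]
eef_rot: [179.9, -0.0, 27.4]
ft_force: [5.3, -0.1, -5.5]
finger_gap: 0.236
grasp_force: 40.5
t 8.2 stand [-159.1   -0.6   37.2] need [-0.1 -1.4  0.2] yaw err 0.02 F stand [-4.7  2.5 -5.5] gap 20.6 gf 40.488256500684656
234 [163, 164, 157, 157, 158, 151, 156, 149, 155, 162, 37, 33, 57, 145, 150, 153, 151, 153, 147, 148]
237 [0, 0, 27, 44, 45, 49, 43, 42, 32, 127, 204, 204, 149, 45, 42, 47, 45, 45, 48, 48]
```

View pics/s7.png

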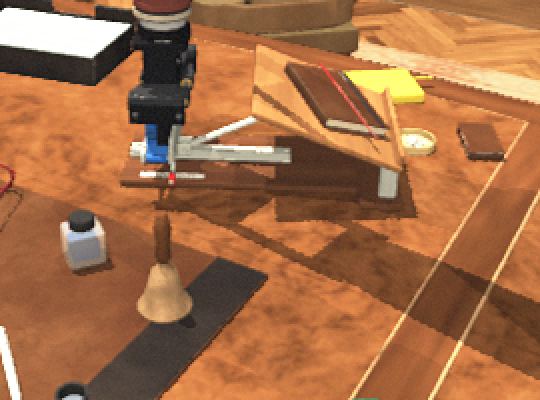

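The notebook lies on the raised board at (340,100), and the bell, ink bottle and dish haven't moved. Everything is steady, so I'm handing in.

```bash
python3 -c "
from rig import r
print(r.hand_in())"
```

```text
the job is handed in; nothing more can be done
None
```

I pushed the foot up until the pointer was level with the red marker and squeezed the lever shut without it slipping. The fingers still pinch lever and thumb rest at about 40 N, and the notebook, bell, ink bottle and clip dish are in place; I've handed the job in, but it returned no verdict.

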